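# Sort a filter and a vial into a carrying case and hold its lid shut on the pin

## Task

Pack the round carrying case: put the yellow syringe filter in the half with the yellow floor and the blue-capped vial in the half with the blue floor. Then fetch the white lid with the black knob, slide it over the case until it drops onto the case's pin, and press it down until the black sealing ring is fully squashed. Finish with the gripper still holding the lid pressed down - do not let go or back off - and leave the other things on the bench where they are.

Things in the scene. Friction and masses are not known exactly. Their poses are not given: they have to be found in the camera images.
- case: Round aluminium case, fixed to the bench, outer diameter 140 mm, open on top, turned any way. Origin: centre of its underside, on the bench; z up. Wall 6 mm thick, 41 mm high; inner floor at 5 mm. An upright divider, 4 mm thick, top at 38 mm, runs along its x axis through the centre: the +y half has a yellow floor, the -y half a blue one, each with a tab of that colour outside (30 mm wide, 2 mm proud).
- filter_bin (a point): Middle of the yellow floor, where the syringe filter belongs: 30 mm from the case's axis along the case's +y, 6 mm above the bench.
- vial_bin (a point): Middle of the blue floor, where the vial belongs: 30 mm from the case's axis along the case's -y, 6 mm above the bench.
- pin_tip (a point): Tip of the brass locating pin on the case's axis, 55 mm above the bench (9 mm above the free sealing ring). Pin diameter 12 mm, its top 2.5 mm chamfered to a 7 mm flat; it stands on a post 20 mm in diameter whose top is 38 mm above the bench.
- seal_top (a point): Centre of the top of the black sprung sealing ring (outer diameter 132 mm, inner 116 mm) on the case's wall: 46 mm above the bench when free, 42 mm when fully squashed.
- seal (a joint): How far the sealing ring is squashed, m: 0 free, 0.004 fully down. It takes 4.5 N to start it moving and 10.5 N to hold it fully down, 2 N of which is the lid's weight (when the lid weighs 200 g).
- lid: White disc lid, 136 mm across, 14 mm thick, about 200 g, flat on the bench, knob up. Origin: centre of its underside, the mouth of a blind socket (diameter 15, depth 14 mm) for the pin; z up. Centred on top: round black knob, diameter 25 mm, from 14 to 46 mm above the underside, with a flat washer (40 mm, 2 mm high) round its foot. Dropped on, its underside is 46 mm above the bench.
- filter: Yellow-rimmed syringe filter, about 12 g, 22 mm tall in all, standing on its short lower spigot (6 mm across at the foot) on a white paper liner 2 mm thick on the bench. Its disc, 29 mm in diameter, has an upright rim from 8 to 12 mm above the underside, where it is gripped; a thinner spigot points up. Easily tipped. Origin: centre of its underside (the foot); z up.
- vial: Small glass vial with a blue cap, standing on the same 2 mm thick white liner, 12 mm in diameter, 32 mm tall, about 14 g. Origin: centre of its underside; z up.
- beaker: Glass beaker, 78 mm wide, 83 mm tall, bystander. Origin: centre of its underside.
- cap_jar: Jar full of small caps, 78 mm in diameter, 107 mm tall, bystander. Origin: centre of its underside.
- tape: Roll of paper tape lying flat, 72 mm in diameter, 18 mm tall, bystander. Origin: centre of its underside.
- film: Standing white roll of sealing film, 36 mm in diameter, 104 mm tall, bystander. Origin: centre of its underside.
- tweezers: Pointed steel tweezers lying flat, 130 mm long, 8 mm tall, bystander. Origin: centre of the underside.
Mind the look-alikes: they are no part of the job. Leave any pink look-alike of the lid alone.

How it is judged:
By the outcome, as a careful person would: the job done as asked, in the order asked, and still so for the second after the job is handed in, while the arm keeps its last pose, push and grip.
It also fails if it takes over 64 s, if anything falls off the work surface, if the arm or the gripper's body presses on something with over 40 N, if the wrist force passes 120 N, or if a joint passes its speed limit or range.

## Robot

A 6-joint arm with a two-finger parallel gripper is mounted at the origin on a cart in front of the work surface, level with it; the furniture and walls round the work are solid. World frame = base frame: x ahead of the robot, y to its left, z up, the work surface at z = 0. Lengths are in m, angles in rad, forces in N, time in s.
With the tool pointing down it reaches from about 0.35 to 0.85 m from the base axis. Payload 8.1 kg.
Tool frame: the origin (TCP) lies midway between the tips of the shut fingers; the grasp point (between the pads) lies robot.grip_depth behind it (robot.grip_depth is the distance from the TCP to the grasp point, in m); z points along the fingers, y is the line along which they close (so a half turn about z gives the same grasp; the last joint's range is limited). The gripper opens to 93 mm and grips with 3 to 60 N. Pads are 15 mm wide; open, the fingers measure 128 mm over their backs; the gripper's body (75 mm by 188 mm) begins 65 mm behind the grasp point.
Start: joints at [-1.278, 0.13, 1.488, -0, 1.523, -0.085], TCP at [0.221, -0.558, 0.196] pointing down, gripper open.
Joint ranges: [-2.96, 2.96], [-0.89, 2.26], [0.02, 2.5], [-1.34, 4.48], [0, 2.73], [-2.66, 2.66]. Speed limits (rad/s): [2.39, 2.39, 2.79, 3.14, 3.14, 3.14].

## Interface

Orientations are given as a rotation vector (axis times angle).
In Python, from plant import robot gives the robot as it stands.
- The arm moves only by the tool carry_out, never from a script. Its argument "rows" is a list of rows, each a list of 6 numbers: the shift along the tool's x, y, z in m, then the turn, a rotation vector about the tool's x, y, z in degrees. A call has 1 to 12 rows; each row is the pose to reach, as a shift and turn from the pose commanded when the call began, along the tool's axes at that moment; what a row does not reach only later rows make up. A row lasts 1/8 s, in which the tool goes at most 62.5 mm and 10.7 degrees, less where a joint would pass 70% of its speed; a pose out of reach is approached as far as the arm can. A call with a gripper value outside its range is refused whole. "jaw" is the closure in counts, from 0 (fully open) to 255 (shut), set as the call begins (left out, the last holds). The fingers move at their own pace and stop on an object; "force" is the grip in N (left out, the last holds). Time passes only in rows, so rows that repeat a pose let the fingers close. It gives the time, the measured TCP pose, the force, the opening and the grip force at its end, in the units of the state.
- robot.read_state(): the state, without advancing time (a new reading comes with each control period).
- robot.read_camera(name): name is "scene" or "top" or "wrist"; returns the picture (480x640x3 uint8, red, green, blue); there is no depth.
- robot.camera_model(name): a dict with "fx", "fy", "cx", "cy" (pixels), "R" (3x3) and "t" (3): a world point X has camera coordinates R X + t; the wrist camera has in their place "mount" (4x4, takes a point from camera to tool coordinates, whose origin is the TCP and whose axes are the flange's). Camera axes: x right, y down, z forward; pixel columns grow to the right and rows downward; lengths in m; the calibration is good to about 2 mm. A picture is of the moment at which its call begins: read the wrist's pose just before it. camera_model takes no time and is no camera call.
- robot.close_job(): hands the job in; it is judged then, once.
Trained networks look in the newest picture that a camera, given by its name, has taken for a name from the list of things; names that differ only in an ending like _2 or _b are one class to them, and where a whole thing is asked for, a point or a joint stands for the part that bears it (a point fixed in the world has none). Each returns a list of dicts, best first, with "conf" (0 to 1); they miss things now and then, are a little off and sometimes report something else, mostly with a low value. They report only what shows in the picture. A call takes as long as a camera call. They do not tell look-alikes from the thing itself.
- robot.outline_of(camera, target): "pixels" (480x640 bool, what is visible of it) and "pixel" ([column, row] in pixels, amid what is visible of it).
The state is a dict: "t": time; "q": joint angles; "dq": joint speeds; "joint_torque": joint torques, N m; "tool_pos": TCP position; "orientation": TCP orientation; "force": force on the tool from outside, world axes, zero at the start; "wrist_torque": the same for the moment, N m; "opening": finger opening in m; "gripper_force": force on a finger pad.
Only numpy, scipy, OpenCV 4.12 (cv2) and the standard library are available. Lean on these libraries where they do the work, as an engineer would, in place of code of your own. Each camera call takes 0.05 s, during which the arm holds its last target. There are 200 camera calls.

## Working session

There is one attempt and no reset: what is moved stays moved. The work goes in short steps, Python scripts to look and compute and a tool call to move; the robot and the scene stay as the last step left them, time stands still between calls to the robot, and variables do not carry over. Pictures are saved under pics/ and viewed, at most 10 in all, crops included, and the job is handed in when it is done.

Besides the shell and the picture viewer there is one more tool, called after "Emit:" as name(argument=value, ...) on one line, values as JSON. carry_out: Moves the arm, as the interface text tells. Its arguments: {"type":"object","properties":{"rows":{"type":"array"},"jaw":{"type":"number"},"force":{"type":"number"}},"required":["rows"]}

```bash
mkdir -p pics; ls
python3 - <<'E'
from plant import robot
import cv2,numpy as np
s=robot.read_state();print(s['t'],s['tool_pos'],s['orientation'],s['opening'],s['force'],robot.grip_depth)
for n in("top","scene"):
    im=robot.read_camera(n);cv2.imwrite(f'pics/{n}0.png',im[:,:,::-1])
    m=robot.camera_model(n);print(n,m['fx'],m['cx'],m['cy'],np.round(m['R'],4).tolist(),m['t'])
    if n=="top":
        for t in("case","lid","filter","vial","beaker","cap_jar","tape","film","tweezers"):
            print(t,[(np.round(d['conf'],2),np.round(d['pixel']).tolist(),int(d['pixels'].sum())) for d in robot.outline_of(n,t)])
print(robot.camera_model("wrist"))
E
```

```text
pics
0.0 [ 0.22117615 -0.55710911  0.19448652] [-3.08394350e+00 -5.89540226e-01  2.73003895e-04] 0.09354293851709915 [0.91413179 0.64495717 0.30522045] 0.0188
top 464.31388414119544 321.82347928268325 236.83563621446626 [[0.0117, -0.9998, -0.0161], [-0.9959, -0.0102, -0.0896], [0.0894, 0.0171, -0.9958]] [0.02563412 0.5542894  1.16823523]
case [(np.float64(0.65), [327.0, 229.0], 2368)]
lid [(np.float64(0.87), [214.0, 265.0], 2133)]
filter [(np.float64(0.51), [454.0, 256.0], 100)]
vial [(np.float64(0.48), [330.0, 231.0], 2340), (np.float64(0.3), [216.0, 265.0], 2107)]
beaker [(np.float64(0.86), [255.0, 164.0], 732)]
cap_jar [(np.float64(0.65), [388.0, 163.0], 1034)]
tape [(np.float64(0.6), [415.0, 215.0], 485)]
film [(np.float64(0.9), [186.0, 188.0], 407)]
tweezers []
scene 465.4887582918675 316.3653453146894 238.8286556062479 [[-0.6851, -0.7282, -0.0214], [-0.4809, 0.4742, -0.7375], [0.5472, -0.4949, -0.675]] [0.40429408 0.28857577 0.83996954]
{'fx': 355.34779199340073, 'fy': 355.34779199340073, 'cx': 318.2457232274337, 'cy': 239.71714223966435, 'mount': array([[-8.76195862e-04, -9.52883652e-01, -3.03334761e-01,
         8.47649825e-02],
       [ 9.99999493e-01, -6.84512783e-04, -7.38241724e-04,
        -4.41625644e-04],
       [ 4.95821949e-04, -3.03335254e-01,  9.52883769e-01,
        -1.87878496e-01],
       [ 0.00000000e+00,  0.00000000e+00,  0.00000000e+00,
         1.00000000e+00]])}
```

View pics/top0.png

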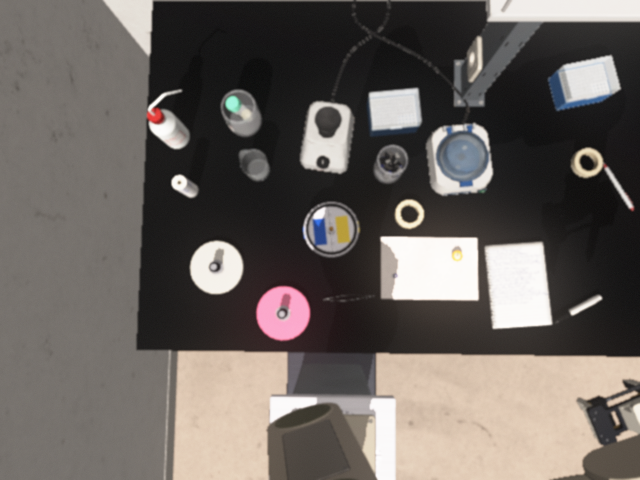

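View pics/scene0.png

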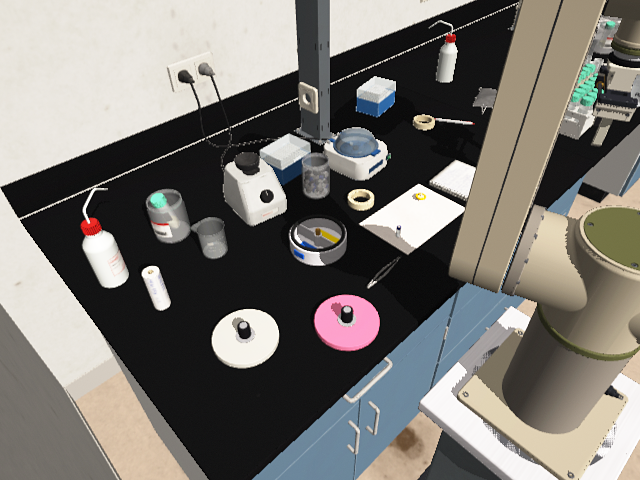

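In the top picture, the case is at (331,229), blue half left and yellow half right. The filter is at (456,254) and the blue vial at (395,273), both on the liner. The white lid is at (216,267). Look-alikes: the pink lid at (283,313) and, for tape, the roll at (587,163). I choose the white lid, and the filter and vial on the liner.

```bash
cat > h.py <<'E'
from plant import robot
import cv2,numpy as np
from scipy.spatial.transform import Rotation as Ro
def cam(n,s=None):
    m=robot.camera_model(n);K=np.array([[m['fx'],0,m['cx']],[0,m['fy'],m['cy']],[0,0,1]])
    if n=="wrist":
        M=np.eye(4);M[:3,:3]=Ro.from_rotvec(s['orientation']).as_matrix();M[:3,3]=s['tool_pos']
        W=np.linalg.inv(M@m['mount']);return K,W[:3,:3],W[:3,3]
    return K,np.array(m['R']),np.array(m['t'])
def back(c,uv,z):
    K,R,t=c;d=R.T@np.linalg.inv(K)@np.array([uv[0],uv[1],1.]);o=-R.T@t
    return o+d*(z-o[2])/d[2]
def proj(c,X):
    K,R,t=c;p=K@(R@np.asarray(X,float)+t);return p[:2]/p[2]
def hsv(im):return cv2.cvtColor(im,cv2.COLOR_RGB2HSV)
def blob(mask,near,r):
    m=mask.copy();yy,xx=np.nonzero(m);k=np.hypot(xx-near[0],yy-near[1])<r
    return np.array([xx[k].mean(),yy[k].mean()]),k.sum()
def rel(s,pos=None,yaw=None):
    "shift in tool axes (mm) from the pose s to pos"
    R=Ro.from_rotvec(s['orientation']).as_matrix();return np.round(R.T@(np.asarray(pos)-s['tool_pos'])*1000,1)
def snap(name,fn):
    s=robot.read_state();im=robot.read_camera(name);cv2.imwrite(f'pics/{fn}.png',im[:,:,::-1]);return s,im,cam(name,s)
E
python3 - <<'E'
from h import *
im=cv2.imread('pics/top0.png')[:,:,::-1].copy();c=cam("top");h=hsv(im)
yel=(h[...,0]>18)&(h[...,0]<35)&(h[...,1]>110)&(h[...,2]>100);blu=(h[...,0]>105)&(h[...,0]<130)&(h[...,1]>120)&(h[...,2]>60)
for n,m,p,r,z in(("filt",yel,(456,254),15,.012),("vial",blu,(395,273),10,.03),("yfloor",yel,(343,229),14,.005),("bfloor",blu,(320,231),14,.005)):
    u,k=blob(m,p,r);print(n,u,k,back(c,u,z))
for n,z in(("lid",.014),("case",.041)):
    o=robot.outline_of("top",n)[0]['pixels'].astype(np.uint8);cs=max(cv2.findContours(o,0,2)[0],key=cv2.contourArea);e=cv2.fitEllipse(cs)
    print(n,e,back(c,e[0],z))
s=robot.read_state();print(s['tool_pos'],Ro.from_rotvec(s['orientation']).as_matrix().round(3).tolist())
cr=np.hstack([cv2.resize(im[195:305,300:400],None,fx=4,fy=4,interpolation=2),cv2.resize(im[195:305,380:480],None,fx=4,fy=4,interpolation=2)])
cv2.imwrite('pics/crop1.png',cr[:,:,::-1])
E
```

```text
filt [455.72222222 252.66666667] 18 [ 0.51770413 -0.31381519  0.012     ]
vial [nan nan] 0 [nan nan nan]
yfloor [342.21768707 229.03061224] 294 [ 0.57682    -0.02105092  0.005     ]
bfloor [319.39840637 231.38645418] 251 [0.57002725 0.03856982 0.005     ]
lid ((216.2699432373047, 266.7527160644531), (50.869224548339844, 51.526634216308594), 32.78608703613281) [0.47442175 0.30424879 0.014     ]
case ((330.4311828613281, 228.7067108154297), (53.70138168334961, 54.15324783325195), 15.940957069396973) [0.57349041 0.00982402 0.041     ]
[ 0.22134438 -0.55769542  0.19557018] [[0.929, 0.369, 0.0], [0.369, -0.929, -0.0], [-0.0, 0.0, -1.0]]h.py:18: RuntimeWarning: Mean of empty slice.
  return np.array([xx[k].mean(),yy[k].mean()]),k.sum()
  ret = ret.dtype.type(ret / rcount)
```

View pics/crop1.png

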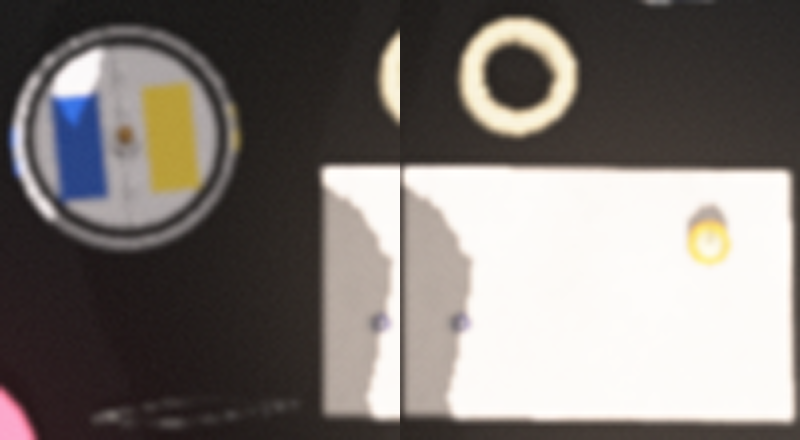

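The crop confirms the yellow filter at about (457,255) and the blue vial at about (395,275) on the liner. It also shows the case with blue on the left and yellow on the right, its +y at about -84° in the world. Now moving to look over the liner.

Emit:
carry_out(rows=[[0.047, -0.023, 0.003, 0, 0, -9.3], [0.093, -0.046, 0.006, 0, 0, -18.6], [0.14, -0.068, 0.009, 0, 0, -28], [0.186, -0.091, 0.012, 0, 0, -37.3], [0.233, -0.114, 0.015, 0, 0, -46.6], [0.279, -0.137, 0.018, 0, 0, -56], [0.326, -0.159, 0.022, 0, 0, -65.3], [0.372, -0.182, 0.025, 0, 0, -74.5], [0.372, -0.182, 0.025, 0, 0, -74.5], [0.372, -0.182, 0.025, 0, 0, -74.5]], jaw=100, force=10)

```text
t: 1.9
tool_pos: [0.4998, -0.2514, 0.1705]
orientation: [-2.1, -2.337, 0.001]
force: [0.3, 0.1, -0.8]
opening: 0.0566
gripper_force: 0.0
```

Run:
```python
from h import *
s,im,c=snap("wrist","w1");print(s['t'],s['tool_pos'],s['opening'],s['q'],Ro.from_rotvec(s['orientation']).as_matrix().round(3).tolist())
for t in("filter","vial","case"):
    for d in robot.outline_of("wrist",t)[:2]: print(t,d['conf'],d['pixel'],d['pixels'].sum())
```

```text
1.9 [ 0.49977857 -0.25144004  0.17049775] 0.05664922852091103 [-5.57434632e-01  3.41241134e-02  1.63555267e+00 -4.70296870e-04
  1.47210147e+00 -6.64040848e-01] [[-0.106, 0.994, -0.0], [0.994, 0.106, -0.0], [-0.0, -0.0, -1.0]]
filter 0.69 [323.7, 272.9] 534
vial 0.65 [598.9, 126.4] 8044
vial 0.59 [284.4, 108.6] 152
case 0.93 [438.4, 4.3] 800
```

View pics/w1.png

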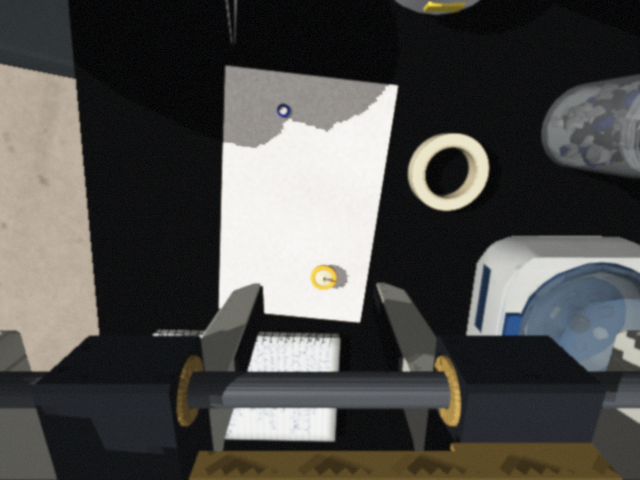

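The wrist view shows the filter rim at about (323,277), the vial cap at about (284,111) and the case edge at the top right.

Run:
```python
from h import *
im=cv2.imread('pics/w1.png')[:,:,::-1].copy();s=robot.read_state();c=cam("wrist",s);h=hsv(im)
def ell(m,p,r):
    yy,xx=np.nonzero(m);k=np.hypot(xx-p[0],yy-p[1])<r;P=np.stack([xx,yy],1)[k].astype(np.float32)
    return cv2.minEnclosingCircle(P),k.sum()
yel=(h[...,0]>15)&(h[...,0]<35)&(h[...,1]>110)&(h[...,2]>120)
blu=(h[...,0]>105)&(h[...,0]<135)&(h[...,1]>90)
for m,p,r,z in((yel,(323,277),22,.012),(blu,(284,111),12,.032)):
    e,k=ell(m,p,r);X=back(c,e[0],z);d=np.linalg.norm(c[1]@X+c[2]);print(e,k,X,'diam',2*e[1]*d/355,rel(s,X))
ct=cam("top")
print('jar',back(ct,(392,155),.107),back(ct,(388,178),0.0),'beaker',back(ct,(250,152),.083),'film',back(ct,(178,180),.104))
print('filter reproj top',proj(ct,[.5177,-.3138,.012]))
```

```text
((323.5, 277.1666564941406), 12.894978523254395) 277 [ 0.51120038 -0.31783767  0.012     ] diam 0.02748416044400174 [-66.3   4.9 158.7]
((283.26922607421875, 110.38461303710938), 6.299466609954834) 63 [ 0.45846083 -0.15721227  0.032     ] diam 0.01164969209734113 [ 99.  -30.7 138.7]
jar [ 0.74763831 -0.13758904  0.107     ] [ 0.71445943 -0.14130305  0.        ] beaker [0.75919494 0.21219686 0.083     ] film [0.68244339 0.38272208 0.104     ]
filter reproj top [455.71632685 252.66820422]
```

Emit:
carry_out(rows=[[-0.033, 0.002, 0.02, 0, 0, 0], [-0.066, 0.005, 0.06, 0, 0, 0], [-0.066, 0.005, 0.11, 0, 0, 0], [-0.066, 0.005, 0.11, 0, 0, 0], [-0.066, 0.005, 0.11, 0, 0, 0]])

```text
t: 2.72
tool_pos: [0.5124, -0.3171, 0.0624]
orientation: [2.099, 2.335, 0.0]
force: [0.9, -0.3, 0.6]
opening: 0.0563
gripper_force: 0.0
```

Run:
```python
from h import *
s,im,c=snap("wrist","w2");h=hsv(im);print(s['t'],s['tool_pos'])
p=proj(c,[.511,-.318,.012]);print(p)
yel=(h[...,0]>15)&(h[...,0]<35)&(h[...,1]>110)&(h[...,2]>120)
yy,xx=np.nonzero(yel);k=np.hypot(xx-p[0],yy-p[1])<50;P=np.stack([xx,yy],1)[k].astype(np.float32)
e=cv2.minEnclosingCircle(P);X=back(c,e[0],.012);d=np.linalg.norm(c[1]@X+c[2]);print(e,X,2*e[1]*d/355,rel(s,X))
```

```text
2.725 [ 0.51243281 -0.31711005  0.06239991]
[316.72817337 253.58488472]
((318.29840087890625, 252.81451416015625), 19.50263214111328) [ 0.5120508  -0.31730271  0.012     ] 0.02781079804665833 [-0.1 -0.5 50.4]
```

View pics/w2.png

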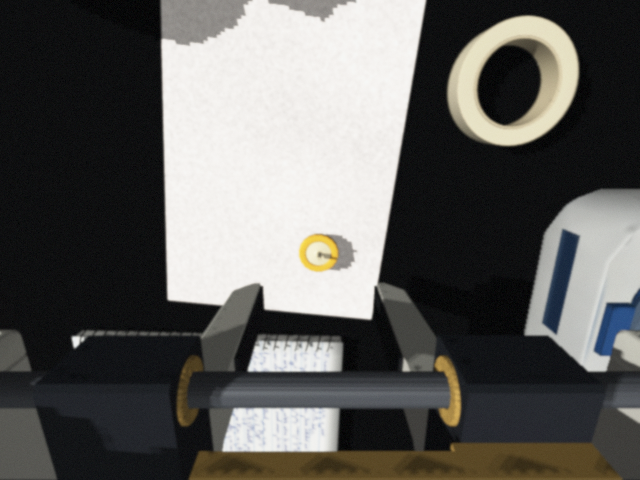

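Emit:
carry_out(rows=[[0, 0, 0.03, 0, 0, 0], [0, 0, 0.045, 0, 0, 0], [0, 0, 0.054, 0, 0, 0], [0, 0, 0.054, 0, 0, 0], [0, 0, 0.054, 0, 0, 0]])

```text
t: 3.4
tool_pos: [0.5126, -0.3168, 0.0076]
orientation: [2.098, 2.336, 0.0]
force: [-0.1, -0.1, 0.2]
opening: 0.0566
gripper_force: 0.0
```

Emit:
carry_out(rows=[[0, 0, 0, 0, 0, 0], [0, 0, 0, 0, 0, 0], [0, 0, 0, 0, 0, 0], [0, 0, 0, 0, 0, 0], [0, 0, 0, 0, 0, 0], [0, 0, 0, 0, 0, 0]], jaw=190, force=6)

```text
t: 4.15
tool_pos: [0.512, -0.3164, 0.0065]
orientation: [-2.099, -2.337, 0.0]
force: [-0.5, -0.5, -0.1]
opening: 0.0236
gripper_force: 0.0
```

Run:
```python
from h import *
s,im,c=snap("wrist","w3");print(s['t'],s['tool_pos'],s['opening'],s['gripper_force'])
cv2.imwrite('pics/w3c.png',cv2.resize(im[180:420,180:460],None,fx=2,fy=2)[:,:,::-1])
print(proj(c,s['tool_pos']))
```

```text
4.15 [ 0.51197046 -0.31636023  0.00649731] 0.023611113369979196 0.0
[319.02779656 282.15301151]
```

View pics/w3c.png

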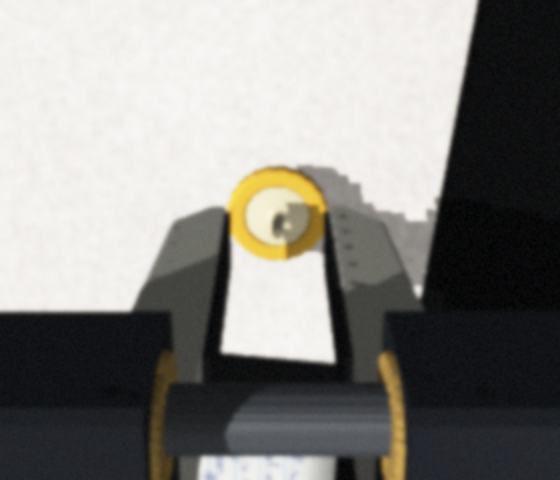

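The picture shows the filter standing untouched between the fingers. By their rows and scale, the fingertips sit about 25 mm above where the TCP should be, so they closed above the rim. I'll reopen and go lower in small steps, watching the force.

Emit:
carry_out(rows=[[0, 0, 0, 0, 0, 0], [0, 0, 0, 0, 0, 0], [0, 0, 0.002, 0, 0, 0], [0, 0, 0.004, 0, 0, 0], [0, 0, 0.004, 0, 0, 0]], jaw=120)

```text
t: 4.82
tool_pos: [0.5118, -0.3162, 0.0022]
orientation: [-2.099, -2.337, 0.0]
force: [-0.4, -0.4, -0.4]
opening: 0.0492
gripper_force: 0.0
```

Run:
```python
from h import *
s,im,c=snap("wrist","w4");print(s['t'],s['tool_pos'],s['opening'],s['gripper_force'],s['force'])
a=cv2.resize(im[180:420,180:460],None,fx=2,fy=2)
cv2.imwrite('pics/w4c.png',a[:,:,::-1])
R=Ro.from_rotvec(s['orientation']).as_matrix()
for z in(0,-.01,-.02,-.03):
    print(z,[proj(c,s['tool_pos']+R@np.array([.0075,sy*s['opening']/2,z])).round() for sy in(-1,1)])
```

```text
4.825 [ 0.51176606 -0.31621726  0.0021558 ] 0.04919606323808501 0.0 [-0.43480328 -0.41786916 -0.39917871]
0 [array([276., 270.]), array([362., 270.])]
-0.01 [array([274., 277.]), array([364., 277.])]
-0.02 [array([271., 285.]), array([367., 285.])]
-0.03 [array([269., 294.]), array([369., 294.])]
```

View pics/w4c.png

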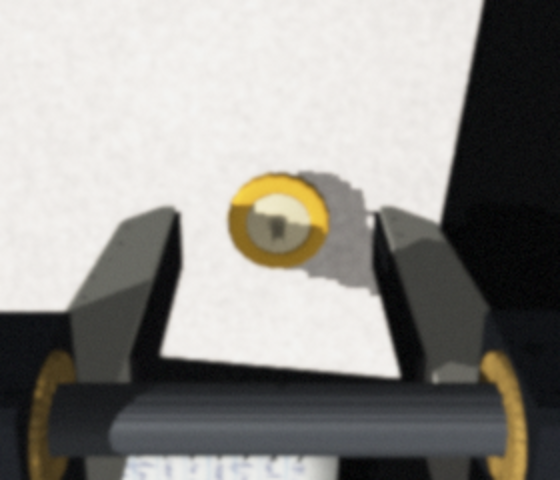

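The inner finger corners at (270,286) and (367,286) match points 20 mm behind the TCP, so the open tips are at z ≈ TCP + 0.02. The rim is still below them and centred, so I go 16 mm deeper.

Emit:
carry_out(rows=[[-0.001, 0, 0.005, 0, 0, 0], [-0.001, 0, 0.01, 0, 0, 0], [-0.001, 0, 0.013, 0, 0, 0], [-0.001, 0, 0.013, 0, 0, 0]])

```text
t: 5.38
tool_pos: [0.5118, -0.3171, -0.011]
orientation: [-2.098, -2.337, 0.0]
force: [0.7, 0.6, 0.6]
opening: 0.0492
gripper_force: 0.0
```

Emit:
carry_out(rows=[[0, 0, 0.002, 0, 0, 0], [0, 0, 0.003, 0, 0, 0], [0, 0, 0.003, 0, 0, 0]])

```text
t: 5.75
tool_pos: [0.5121, -0.3174, -0.0135]
orientation: [-2.099, -2.337, 0.0]
force: [-0.7, -0.3, 0.3]
opening: 0.0491
gripper_force: 0.0
```

Emit:
carry_out(rows=[[0, 0, 0, 0, 0, 0], [0, 0, 0, 0, 0, 0], [0, 0, 0, 0, 0, 0], [0, 0, 0, 0, 0, 0], [0, 0, 0, 0, 0, 0]], jaw=200, force=6)

```text
t: 6.38
tool_pos: [0.5122, -0.3174, -0.0134]
orientation: [2.099, 2.337, 0.0]
force: [0.6, -0.0, 0.3]
opening: 0.0289
gripper_force: 6.0
```

Filter gripped (28.9 mm, 6 N). I lift it and stop short of the case to measure it from above.

Emit:
carry_out(rows=[[0, 0, -0.01, 0, 0, 0], [0, 0, -0.05, 0, 0, 0], [0.02, 0.01, -0.1, 0, 0, 0], [0.065, 0.03, -0.12, 0, 0, 0], [0.115, 0.05, -0.12, 0, 0, 0], [0.165, 0.07, -0.12, 0, 0, 0], [0.21, 0.09, -0.12, 0, 0, 0], [0.22, 0.094, -0.12, 0, 0, 0], [0.22, 0.094, -0.12, 0, 0, 0], [0.22, 0.094, -0.12, 0, 0, 0]])

```text
t: 7.62
tool_pos: [0.5818, -0.0899, 0.1067]
orientation: [2.1, 2.336, -0.001]
force: [-0.5, 0.2, -0.7]
opening: 0.0291
gripper_force: 6.0
```

Run:
```python
from h import *
s,im,c=snap("wrist","w5");print(s['t'],s['tool_pos'],s['opening'],s['gripper_force'],s['force'])
o=robot.outline_of("wrist","case")
cv2.imwrite('pics/w5m.png',np.where(o[0]['pixels'][...,None],im,im//2)[:,:,::-1]) if o else 0
print([(d['conf'],d['pixel'],d['pixels'].sum()) for d in o])
h=hsv(im)
yel=((h[...,0]>18)&(h[...,0]<35)&(h[...,1]>110)&(h[...,2]>100)).astype(np.uint8);blu=((h[...,0]>105)&(h[...,0]<130)&(h[...,1]>120)&(h[...,2]>60)).astype(np.uint8)
for m in(yel,blu):
    n,l,st,ce=cv2.connectedComponentsWithStats(m)
    for i in range(1,n):
        if st[i,4]>40: print(st[i],ce[i],back(c,ce[i],.005).round(4))
```

```text
7.625 [ 0.58178639 -0.08986612  0.10671324] 0.029089361581016573 5.999931747210212 [-0.49908439  0.17560791 -0.66292571]
[(0.62, [327.6, 98.0], np.int64(34720))]
[318 100  13  15 139] [323.66906475 107.00719424] [0.5749 0.0097 0.005 ]
[ 280  129   89   41 3425] [323.16817518 149.05781022] [ 0.5779 -0.0213  0.005 ]
[ 291  274   56   53 1411] [317.69879518 299.58469171] [ 0.5874 -0.153   0.005 ]
[243 359  15  67 340] [247.97058824 396.87058824] [ 0.5297 -0.2671  0.005 ]
[388 391   6  35 111] [391.53153153 410.16216216] [ 0.6744 -0.2681  0.005 ]
[ 277   43   95   47 4300] [323.69604651  65.78232558] [0.5718 0.0382 0.005 ]
[ 582  262   58   84 3270] [612.7648318  298.10336391] [ 0.8518 -0.1235  0.005 ]
[158 296  12  12  56] [164.44642857 299.98214286] [ 0.4497 -0.168   0.005 ]
```

View pics/w5.png

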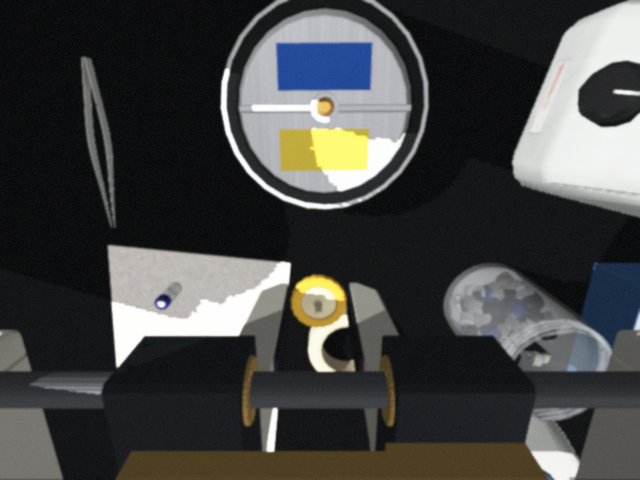

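The case shows in full. The yellow floor is at (323,149) and the blue at (324,66), 59.8 mm apart as they should be, the pin is at (324,107), and the filter is in the fingers at (318,300). Case centre ≈ (0.5749, 0.0085). I lower the filter into the yellow half.

Emit:
carry_out(rows=[[0.04, 0.002, 0, 0, 0, 0], [0.0685, 0.0035, 0.01, 0, 0, 0], [0.0685, 0.0035, 0.05, 0, 0, 0], [0.0685, 0.0035, 0.09, 0, 0, 0], [0.0685, 0.0035, 0.107, 0, 0, 0], [0.0685, 0.0035, 0.112, 0, 0, 0], [0.0685, 0.0035, 0.115, 0, 0, 0], [0.0685, 0.0035, 0.115, 0, 0, 0], [0.0685, 0.0035, 0.115, 0, 0, 0]])

```text
t: 8.85
tool_pos: [0.5791, -0.0202, -0.0073]
orientation: [2.098, 2.336, 0.002]
force: [0.3, 0.2, -0.0]
opening: 0.029
gripper_force: 6.0
```

Emit:
carry_out(rows=[[0, 0, 0.0015, 0, 0, 0], [0, 0, 0.0018, 0, 0, 0], [0, 0, 0.0018, 0, 0, 0]])

```text
t: 9.22
tool_pos: [0.5788, -0.0201, -0.0096]
orientation: [2.098, 2.337, 0.001]
force: [0.1, -0.1, 4.9]
opening: 0.0291
gripper_force: 6.0
```

Emit:
carry_out(rows=[[0, 0, 0, 0, 0, 0], [0, 0, 0, 0, 0, 0], [0, 0, 0, 0, 0, 0], [0, 0, -0.01, 0, 0, 0], [0, 0, -0.04, 0, 0, 0], [0, 0, -0.1, 0, 0, 0], [-0.03, 0, -0.14, 0, 0, 0], [-0.05, -0.02, -0.14, 0, 0, 0], [-0.05, -0.02, -0.14, 0, 0, 0], [-0.05, -0.02, -0.14, 0, 0, 0]], jaw=135)

```text
t: 10.48
tool_pos: [0.5636, -0.0715, 0.1296]
orientation: [-2.099, -2.337, -0.0]
force: [0.0, 0.7, -1.0]
opening: 0.0438
gripper_force: 0.0
```

Run:
```python
from h import *
s,im,c=snap("wrist","w6");print(s['t'],s['tool_pos'],s['opening'],s['gripper_force'],s['force'])
h=hsv(im)
print('pin/bin px',proj(c,[.5749,.0085,.055]),proj(c,[.578,-.0213,.015]))
blu=((h[...,0]>105)&(h[...,0]<135)&(h[...,1]>90)).astype(np.uint8)
p=proj(c,[.4585,-.157,.032]);print(p)
yy,xx=np.nonzero(blu);k=np.hypot(xx-p[0],yy-p[1])<20
if k.sum():
    e=cv2.minEnclosingCircle(np.stack([xx,yy],1)[k].astype(np.float32));X=back(c,e[0],.032);print(e,k.sum(),X,rel(s,X))
print(rel(s,[.4585,-.1572,.032]))
```

```text
10.475 [ 0.56357382 -0.07151714  0.12963452] 0.043772512948238335 0.0 [ 0.03202835  0.71895601 -0.99299561]
pin/bin px [346.76385355 137.23278871] [342.23156211 172.93260703]
[192.91543233 312.24460042]
((193.61476135253906, 309.6803283691406), 6.522806644439697) 65 [ 0.45912585 -0.15433207  0.032     ] [ -71.2 -112.7   97.6]
[ -74.  -113.6   97.6]
```

View pics/w6.png

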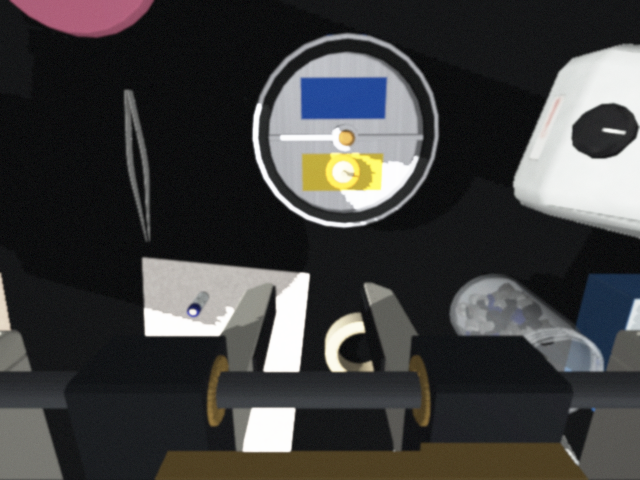

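The filter stands upright on the yellow floor at (343,172), with the pin at (347,137) matching my centre. Next is the vial at (193,310).

Emit:
carry_out(rows=[[-0.03, -0.05, 0, 0, 0, 0], [-0.055, -0.09, 0.02, 0, 0, 0], [-0.0725, -0.113, 0.05, 0, 0, 0], [-0.0725, -0.113, 0.07, 0, 0, 0], [-0.0725, -0.113, 0.07, 0, 0, 0], [-0.0725, -0.113, 0.07, 0, 0, 0]])

```text
t: 11.28
tool_pos: [0.4598, -0.1557, 0.0604]
orientation: [2.098, 2.338, 0.0]
force: [0.1, 0.1, 0.9]
opening: 0.0438
gripper_force: 0.0
```

Run:
```python
from h import *
s,im,c=snap("wrist","w7");print(s['t'],s['tool_pos'],s['opening'])
h=hsv(im);blu=((h[...,0]>105)&(h[...,0]<135)&(h[...,1]>90)).astype(np.uint8)
p=proj(c,[.4588,-.156,.032]);print(p)
yy,xx=np.nonzero(blu);k=np.hypot(xx-p[0],yy-p[1])<25
e=cv2.minEnclosingCircle(np.stack([xx,yy],1)[k].astype(np.float32));X=back(c,e[0],.032);print(e,k.sum(),X,rel(s,X),2*e[1]*np.linalg.norm(c[1]@X+c[2])/355)
```

```text
11.275 [ 0.45982371 -0.15574287  0.06042205] 0.04383491528663741
[317.34818871 264.23402198]
((316.6666564941406, 263.5), 8.661955833435059) 135 [ 0.45830323 -0.1555369   0.032     ] [ 0.4 -1.5 28.4] 0.01133967010687097
```

Emit:
carry_out(rows=[[0, -0.001, 0.03, 0, 0, 0], [0, -0.001, 0.05, 0, 0, 0], [0, -0.001, 0.068, 0, 0, 0], [0, -0.001, 0.068, 0, 0, 0], [0, -0.001, 0.068, 0, 0, 0]])

```text
t: 11.95
tool_pos: [0.4588, -0.1565, -0.0074]
orientation: [2.098, 2.337, 0.001]
force: [0.2, 0.3, 0.5]
opening: 0.044
gripper_force: 0.0
```

Emit:
carry_out(rows=[[0, 0, 0, 0, 0, 0], [0, 0, 0, 0, 0, 0], [0, 0, 0, 0, 0, 0], [0, 0, 0, 0, 0, 0], [0, 0, 0, 0, 0, 0]], jaw=240, force=8)

```text
t: 12.58
tool_pos: [0.4582, -0.1563, -0.0081]
orientation: [2.099, 2.337, 0.0]
force: [-0.6, -0.5, 2.2]
opening: 0.0112
gripper_force: 8.0
```

Emit:
carry_out(rows=[[0, 0, -0.02, 0, 0, 0], [0, 0, -0.07, 0, 0, 0], [0.02, 0.015, -0.12, 0, 0, 0], [0.06, 0.045, -0.12, 0, 0, 0], [0.1, 0.075, -0.12, 0, 0, 0], [0.14, 0.103, -0.12, 0, 0, 0], [0.17, 0.125, -0.12, 0, 0, 0], [0.1815, 0.1335, -0.12, 0, 0, 0], [0.1815, 0.1335, -0.12, 0, 0, 0], [0.1815, 0.1335, -0.11, 0, 0, 0], [0.1815, 0.1335, -0.11, 0, 0, 0]])

```text
t: 13.95
tool_pos: [0.57, 0.0374, 0.1002]
orientation: [-2.1, -2.335, 0.003]
force: [-0.5, -0.7, 0.3]
opening: 0.0115
gripper_force: 8.0
```

Run:
```python
from h import *
s,im,c=snap("wrist","w8");print(s['t'],s['tool_pos'],s['opening'],s['gripper_force'],s['force'],rel(s,[.5718,.0382,0]))
```

```text
13.95 [0.56995548 0.0373512  0.1002106 ] 0.011520782202944594 7.999849319458008 [-0.46380964 -0.66381084  0.26702552] [  0.6   2.2 100.2]
```

View pics/w8.png

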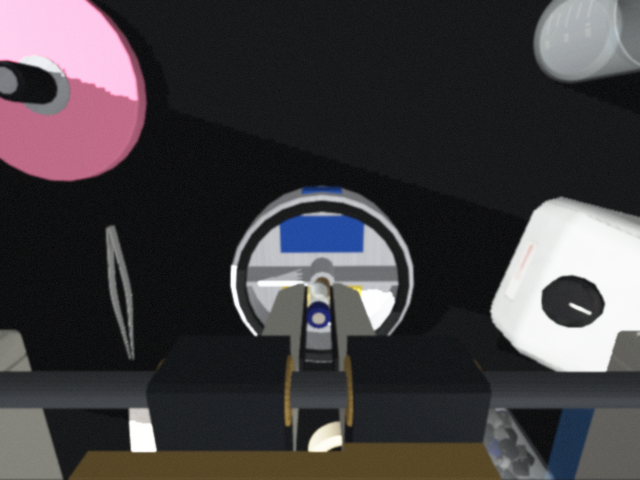

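The vial is held upright at (318,315) over the blue half. Lowering it.

Emit:
carry_out(rows=[[0.0005, 0.002, 0.03, 0, 0, 0], [0.0005, 0.002, 0.07, 0, 0, 0], [0.0005, 0.002, 0.095, 0, 0, 0], [0.0005, 0.002, 0.103, 0, 0, 0], [0.0005, 0.002, 0.1065, 0, 0, 0], [0.0005, 0.002, 0.1065, 0, 0, 0], [0.0005, 0.002, 0.1065, 0, 0, 0]])

```text
t: 14.88
tool_pos: [0.5744, 0.0392, -0.0035]
orientation: [2.098, 2.336, 0.002]
force: [-1.0, 0.5, -0.4]
opening: 0.0112
gripper_force: 8.0
```

Emit:
carry_out(rows=[[0, 0, 0, 0, 0, 0], [0, 0, 0, 0, 0, 0], [0, 0, 0, 0, 0, 0], [0, 0, -0.01, 0, 0, 0], [0, 0, -0.04, 0, 0, 0], [0, 0, -0.1, 0, 0, 0], [0, 0, -0.15, 0, 0, 0], [-0.03, 0, -0.18, 0, 0, 0], [-0.05, 0, -0.18, 0, 0, 0], [-0.05, 0, -0.18, 0, 0, 0], [-0.05, 0, -0.18, 0, 0, 0]], jaw=170)

```text
t: 16.25
tool_pos: [0.5774, -0.01, 0.1732]
orientation: [-2.098, -2.335, 0.002]
force: [-0.1, 0.3, -0.0]
opening: 0.0307
gripper_force: 0.0
```

Run:
```python
from h import *
s,im,c=snap("wrist","w9");print(s['t'],s['tool_pos'],s['opening'],s['gripper_force'],s['force'])
p=proj(c,[.5749,.0085,.055]);print(p,proj(c,[.5718,.0382,.036]),proj(c,[.578,-.0213,.015]))
h=hsv(im);o=((h[...,0]>8)&(h[...,0]<20)&(h[...,1]>120)).astype(np.uint8)
yy,xx=np.nonzero(o);k=np.hypot(xx-p[0],yy-p[1])<9;u=np.array([xx[k].mean(),yy[k].mean()]);print('pin',u,k.sum(),back(c,u,.055))
x0,y0=int(p[0])-110,max(int(p[1])-110,0)
cv2.imwrite('pics/w9c.png',cv2.resize(im[y0:y0+200,x0:x0+220],None,fx=3,fy=3)[:,:,::-1]);print(x0,y0)
ct=cam("top");s2,im2,_=snap("top","top2")
print(rel(s,[.4744,.3042,.1]))
```

```text
16.25 [ 0.57744463 -0.01003729  0.17323502] 0.030740352095594656 0.0 [-0.14428447  0.25911172 -0.0199121 ]
[318.63293212 206.69063689] [318.76947716 169.78173451] [318.66809849 227.36892444]
pin [319.65753425 204.15068493] 73 [0.57555192 0.0108498  0.055     ]
208 96
[323.3 -68.7  73.8]
```

View pics/w9c.png

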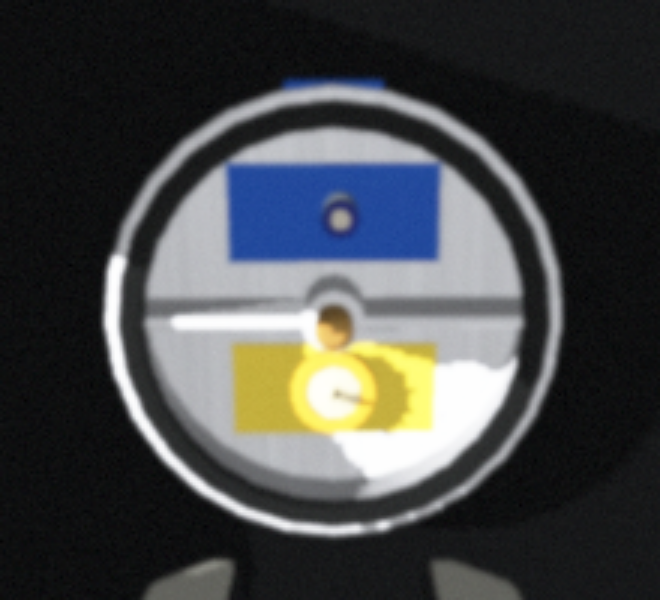

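Both items stand in their halves: vial at (340,218) on blue, filter at (333,392) on yellow. On to the white lid.

Emit:
carry_out(rows=[[0.03, -0.01, 0, 0, 0, 0], [0.075, -0.02, 0, 0, 0, 0], [0.125, -0.03, 0, 0, 0, 0], [0.175, -0.04, 0, 0, 0, 0], [0.22, -0.055, 0, 0, 0, 0], [0.25, -0.068, 0, 0, 0, 0], [0.25, -0.068, 0, 0, 0, 0], [0.25, -0.068, 0, 0, 0, 0]], jaw=110)

```text
t: 17.35
tool_pos: [0.4841, 0.2306, 0.1748]
orientation: [2.098, 2.338, -0.001]
force: [0.1, 0.3, -0.9]
opening: 0.053
gripper_force: 0.0
```

```bash
cat > m.py <<'E'
from h import *
def lid(im,c,s,g):
    h=hsv(im);P=proj(c,[g[0],g[1],.014])
    w=((h[...,1]<50)&(h[...,2]>90)).astype(np.uint8)
    n,l=cv2.connectedComponents(w);i=np.argmax(np.bincount(l[w>0]))
    i=max(range(1,n),key=lambda j:((l==j)&(np.hypot(*(np.indices(l.shape)[::-1]-P[:,None,None]))<90)).sum())
    ct=max(cv2.findContours((l==i).astype(np.uint8),0,1)[0],key=cv2.contourArea)
    ct=cv2.convexHull(ct);e=cv2.fitEllipse(ct);X=back(c,e[0],.014)
    # metric circle fit of the hull at z=.014
    Q=np.array([back(c,q[0],.014)[:2] for q in ct]);A=np.c_[2*Q,np.ones(len(Q))];b=(Q**2).sum(1);z=np.linalg.lstsq(A,b,rcond=None)[0]
    print('lid circ',z[:2],'R',np.sqrt(z[2]+z[:2]@z[:2]),'ell',X,rel(s,[z[0],z[1],0]))
    # knob top: dark disc
    return ct
E
python3 - <<'E'
from m import *
s,im,c=snap("wrist","w10");print(s['t'],s['tool_pos'],s['opening'])
ct=lid(im,c,s,(.4744,.3042));v=im.copy();cv2.drawContours(v,[ct],-1,(255,0,0),1);cv2.imwrite('pics/w10v.png',v[:,:,::-1])
print(proj(c,[.4744,.3042,.046]))
E
```

```text
17.35 [0.4841112  0.230628   0.17478382] 0.05296162539137808
lid circ [0.47586173 0.3042124 ] R 0.06800567425974331 ell [0.47543512 0.30836353 0.014     ] [ 74.1  -0.2 174.7]
[316.90005715 140.42864597]
```

View pics/w10v.png

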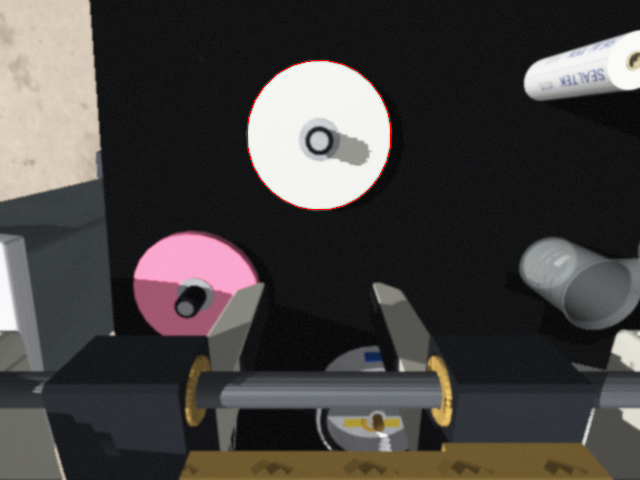

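The red fit matches the white lid exactly (R 68.0 mm, knob top at (319,140), centre (0.4759, 0.3042)); the pink look-alike is at (195,285). I descend on the white lid's knob.

Emit:
carry_out(rows=[[0.04, 0, 0.03, 0, 0, 0], [0.074, 0, 0.07, 0, 0, 0], [0.074, 0, 0.11, 0, 0, 0], [0.074, 0, 0.11, 0, 0, 0], [0.074, 0, 0.11, 0, 0, 0]])

```text
t: 18.02
tool_pos: [0.4776, 0.3039, 0.0667]
orientation: [2.1, 2.335, 0.002]
force: [0.3, -0.9, 0.2]
opening: 0.0529
gripper_force: 0.0
```

Run:
```python
from m import *
s,im,c=snap("wrist","w11");print(s['t'],s['tool_pos'],s['opening'])
h=hsv(im)
# knob top: bright disc within dark ring near expected
p=proj(c,[.4759,.3042,.046]);k=proj(c,[.4759,.3042,.016]);print('exp knob px',p)
g=(h[...,2]<70).astype(np.uint8);n,l,st,ce=cv2.connectedComponentsWithStats(g)
for i in range(1,n):
    if st[i,4]>60 and np.hypot(*(ce[i]-p))<40:
        q=np.array([st[i,0]+st[i,2]/2-.5,st[i,1]+st[i,3]/2-.5]);print(st[i],q,back(c,q,.046),rel(s,back(c,q,.046)))
```

```text
18.025 [0.47757806 0.30387313 0.06672865] 0.05291540731238277
exp knob px [316.36226517 267.77436868]
[300 237  37  45 808] [318. 259.] [0.47630987 0.31019209 0.046     ] [ 6.4 -0.6 20.7]
```

```bash
cat >> m.py <<'E'
def arc(im,c,ctr,z,R,a0,a1,up=True):
    "lid rim by radial dark/white transitions, circle fit in the plane z"
    g=cv2.GaussianBlur(im,(3,3),0).min(2).astype(float);Q=[]
    for a in np.radians(np.arange(a0,a1,3)):
        rr=np.arange(R-.012,R+.012,.0003);u=np.array([proj(c,[ctr[0]+r*np.cos(a),ctr[1]+r*np.sin(a),z]) for r in rr])
        if (u<2).any() or (u[:,0]>637).any() or (u[:,1]>477).any(): continue
        v=cv2.remap(g.astype(np.float32),u[:,0:1].astype(np.float32),u[:,1:].astype(np.float32),1).ravel()
        d=v[:-8]-v[8:];j=d.argmax()
        if d[j]>50: r=rr[j+4];Q.append([ctr[0]+r*np.cos(a),ctr[1]+r*np.sin(a)])
    Q=np.array(Q)
    from scipy.optimize import least_squares
    f=least_squares(lambda p:np.hypot(*(Q-p).T)-R,ctr,loss='soft_l1',f_scale=.0005)
    return f.x,len(Q),np.abs(f.fun).mean()
E
python3 - <<'E'
from m import *
s=robot.read_state();c=cam("wrist",s);im=cv2.imread('pics/w11.png')[:,:,::-1].copy()
print(s['tool_pos'],arc(im,c,(.4759,.3042),.014,.068,-60,240),arc(im,c,(.4759,.3042),.014,.068,20,160))
# pin/case centre: brass tip and case wall from earlier wrist pictures
for fn,tp in(("w5",[.58178639,-.08986612,.10671324]),("w6",[.56357,-.071517,.129635]),("w9",[.577445,-.010037,.173235])):
    c=cam("wrist",dict(tool_pos=np.array(tp),orientation=s['orientation']));im=cv2.imread(f'pics/{fn}.png')[:,:,::-1].copy();h=hsv(im)
    p=proj(c,[.575,.0095,.055]);o=(h[...,0]>8)&(h[...,0]<20)&(h[...,1]>120)
    yy,xx=np.nonzero(o);k=np.hypot(xx-p[0],yy-p[1])<12;u=np.array([xx[k].mean(),yy[k].mean()])
    print(fn,'pin',back(c,u,.052),k.sum(),'wall',arc(im,c,(.575,.0095),.041,.07,0,360))
E
```

```text
[0.47815395 0.30428367 0.06754162] (array([0.47658738, 0.30509392]), 88, np.float64(0.0007495803907687636)) (array([0.47648276, 0.3049264 ]), 47, np.float64(0.00016706104206366872))
w5 pin [0.5764455 0.0081696 0.052    ] 107 wall (array([0.57462691, 0.00899664]), 91, np.float64(0.0028618636808634417))
w6 pin [0.57684031 0.00854632 0.052     ] 64 wall (array([0.57508547, 0.00797379]), 120, np.float64(0.002323812173471682))
w9 pin [0.57635485 0.01028576 0.052     ] 73 wall (array([0.57562786, 0.00832313]), 120, np.float64(0.002343159345037524))
```

Emit:
carry_out(rows=[[0.001, -0.0015, 0.03, 0, 0, 0], [0.001, -0.0015, 0.05, 0, 0, 0], [0.001, -0.0015, 0.06, 0, 0, 0], [0.001, -0.0015, 0.064, 0, 0, 0], [0.001, -0.0015, 0.064, 0, 0, 0], [0.001, -0.0015, 0.064, 0, 0, 0]])

```text
t: 18.82
tool_pos: [0.4754, 0.3055, 0.0021]
orientation: [2.099, 2.337, 0.002]
force: [-0.5, -0.6, 0.6]
opening: 0.0526
gripper_force: 0.0
```

Emit:
carry_out(rows=[[0, 0, 0, 0, 0, 0], [0, 0, 0, 0, 0, 0], [0, 0, 0, 0, 0, 0], [0, 0, 0, 0, 0, 0], [0, 0, 0, 0, 0, 0], [0, 0, 0, 0, 0, 0]], jaw=230, force=50)

```text
t: 19.58
tool_pos: [0.4749, 0.3053, 0.0014]
orientation: [2.099, 2.337, 0.0]
force: [1.4, -0.1, 0.7]
opening: 0.0242
gripper_force: 50.0
```

Emit:
carry_out(rows=[[0, 0, -0.01, 0, 0, 0], [0, 0, -0.04, 0, 0, 0], [-0.01, 0.003, -0.083, 0, 0, 0], [-0.05, 0.012, -0.083, 0, 0, 0], [-0.1, 0.023, -0.083, 0, 0, 0], [-0.15, 0.034, -0.083, 0, 0, 0], [-0.2, 0.045, -0.083, 0, 0, 0], [-0.25, 0.056, -0.083, 0, 0, 0], [-0.29, 0.065, -0.083, 0, 0, 0], [-0.305, 0.0685, -0.083, 0, 0, 0], [-0.305, 0.0685, -0.083, 0, 0, 0], [-0.305, 0.0685, -0.083, 0, 0, 0]])

```text
t: 21.08
tool_pos: [0.575, 0.0106, 0.0841]
orientation: [-2.098, -2.338, -0.0]
force: [-0.1, -0.3, -3.0]
opening: 0.024
gripper_force: 50.0
```

Run:
```python
from m import *
s,im,c=snap("wrist","w12");t=s['tool_pos'];print(s['t'],t,s['opening'],s['gripper_force'],s['force'],Ro.from_rotvec(s['orientation']).as_matrix().round(3).tolist())
zt=t[2]-.0017+.014
for a in((20,160),(0,180),(-20,200)): print(arc(im,c,t[:2],zt,.068,*a))
```

```text
21.075 [0.57502543 0.01058514 0.08411812] 0.02400837196953984 49.99917805194855 [-0.0969438  -0.26799601 -3.00567459] [[-0.108, 0.994, -0.001], [0.994, 0.108, 0.001], [0.001, -0.001, -1.0]]
(array([0.57323106, 0.0115223 ]), 47, np.float64(0.0017020264733244226))
(array([0.57370711, 0.01108423]), 60, np.float64(0.0016129999014940176))
(array([0.5740427 , 0.01150125]), 74, np.float64(0.0015472037314153135))
```

Emit:
carry_out(rows=[[-0.002, 0.001, 0.01, 0, 0, 0], [-0.002, 0.001, 0.02, 0, 0, 0], [-0.002, 0.001, 0.026, 0, 0, 0], [-0.002, 0.001, 0.03, 0, 0, 0], [-0.002, 0.001, 0.03, 0, 0, 0], [-0.002, 0.001, 0.03, 0, 0, 0]])

```text
t: 21.88
tool_pos: [0.577, 0.0073, 0.0545]
orientation: [2.099, 2.337, 0.0]
force: [-1.0, -0.2, -1.8]
opening: 0.0238
gripper_force: 50.0
```

Emit:
carry_out(rows=[[0, 0, 0.001, 0, 0, 0], [0, 0, 0.002, 0, 0, 0], [0, 0, 0.003, 0, 0, 0], [0, 0, 0.003, 0, 0, 0]])

```text
t: 22.38
tool_pos: [0.5765, 0.0075, 0.051]
orientation: [-2.099, -2.337, 0.0]
force: [-1.1, 1.2, -2.4]
opening: 0.0237
gripper_force: 50.0
```

No contact force with the underside below the pin tip, so the pin is in the socket. I press on.

Emit:
carry_out(rows=[[0, 0, 0.002, 0, 0, 0], [0, 0, 0.004, 0, 0, 0], [0, 0, 0.005, 0, 0, 0], [0, 0, 0.005, 0, 0, 0], [0, 0, 0.005, 0, 0, 0]])

```text
t: 23.0
tool_pos: [0.5766, 0.0076, 0.0465]
orientation: [-2.099, -2.337, 0.0]
force: [-4.1, 3.1, 3.8]
opening: 0.0243
gripper_force: 50.0
```

Emit:
carry_out(rows=[[0, 0, 0.001, 0, 0, 0], [0, 0, 0.002, 0, 0, 0], [0, 0, 0.003, 0, 0, 0], [0, 0, 0.003, 0, 0, 0], [0, 0, 0.003, 0, 0, 0]])

```text
t: 23.62
tool_pos: [0.5766, 0.0076, 0.044]
orientation: [-2.099, -2.337, -0.0]
force: [-7.4, 2.7, 8.6]
opening: 0.0242
gripper_force: 50.0
```

Emit:
carry_out(rows=[[0.0005, -0.001, 0, 0, 0, 0], [0.0005, -0.0015, 0.0005, 0, 0, 0], [0.0005, -0.0015, 0.001, 0, 0, 0], [0.0005, -0.0015, 0.001, 0, 0, 0]])

```text
t: 24.12
tool_pos: [0.5767, 0.0076, 0.0439]
orientation: [2.098, 2.336, 0.003]
force: [-2.2, 2.4, 8.3]
opening: 0.0241
gripper_force: 50.0
```

Emit:
carry_out(rows=[[0, 0, 0.0005, 0, 0, 0], [0, 0, 0.001, 0, 0, 0], [0, 0, 0.001, 0, 0, 0], [0, 0, 0.001, 0, 0, 0]])

```text
t: 24.62
tool_pos: [0.5767, 0.0076, 0.0433]
orientation: [2.097, 2.336, 0.003]
force: [-3.9, 1.8, 11.9]
opening: 0.0241
gripper_force: 50.0
```

Emit:
carry_out(rows=[[0, 0, 0.0007, 0, 0, 0], [0, 0, 0.0015, 0, 0, 0], [0, 0, 0.0015, 0, 0, 0], [0, 0, 0.0015, 0, 0, 0]])

```text
t: 25.12
tool_pos: [0.5767, 0.0076, 0.0432]
orientation: [2.097, 2.336, 0.003]
force: [-10.9, 2.6, 23.8]
opening: 0.0241
gripper_force: 50.0
```

Emit:
carry_out(rows=[[0, 0, 0.0007, 0, 0, 0], [0, 0, 0.0015, 0, 0, 0], [0, 0, 0.0015, 0, 0, 0], [0, 0, 0.0015, 0, 0, 0]])

```text
t: 25.62
tool_pos: [0.5768, 0.0076, 0.0431]
orientation: [2.097, 2.336, 0.003]
force: [-17.3, 2.2, 35.0]
opening: 0.0242
gripper_force: 50.1
```

Run:
```python
from m import *
s,im,c=snap("wrist","w13");t=s['tool_pos'];print(s['t'],t,s['opening'],s['gripper_force'],s['force'],s['wrist_torque'],Ro.from_rotvec(s['orientation']).as_matrix().round(4).tolist())
for z in(.056,.060,.064): print(z,arc(im,c,(.5755,.009),z,.068,20,160))
```

```text
25.625 [0.57682981 0.00759112 0.04312451] 0.024190697851145533 50.058236718177795 [-17.34546567   2.18516059  35.03338495] [ 0.32188635  3.22364552 -0.01822667] [[-0.1073, 0.9942, 0.0032], [0.9942, 0.1073, -0.0005], [-0.0009, 0.0032, -1.0]]
0.056 (array([0.57423494, 0.01041133]), 47, np.float64(0.0009914881584510906))
0.06 (array([0.57382731, 0.01051002]), 47, np.float64(0.0013618759307656115))
0.064 (array([0.57360454, 0.01057423]), 47, np.float64(0.0016997291178093984))
```

```bash
python3 -c "
from plant import robot
print(robot.close_job())"
```

```text
the job is handed in; nothing more can be done
None
```

The job is handed in at about 26 s. The filter is in the yellow half, the vial in the blue half, and the gripper is holding the white lid on the pin at about 35 N, hard against its stop, so the ring should be fully squashed (no verdict shown). I viewed 12 pictures, two over the limit of 10.

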